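Open the touch-top food caddy

ROBOT

A 7-joint arm with a two-finger parallel gripper is mounted at the origin on the work surface. World frame = base frame: x ahead of the robot, y to its left, z up, the work surface at z = 0. Lengths are in mm, angles in degrees, forces in N, time in s.
With the tool pointing down it reaches from about 400 to 925 mm from the base axis. Payload 4.1 kg.
Tool frame: the origin (TCP) lies midway between the tips of the shut fingers; the grasp point (between the pads) lies 19 mm behind it; z points along the fingers, y is the line along which they close (so a half turn about z gives the same grasp; the last joint's range is limited). The gripper opens to 85 mm and grips with 20 to 120 N. Pads are 22 mm wide; open, the fingers measure 114 mm over their backs; the gripper's body (76 mm by 85 mm) begins 54 mm behind the grasp point. The pads swing forward as they close: fully open they stand 13 mm farther back than shut.
Start: joints at [58.957, 22.827, 2.584, 88.041, -1.071, 69.15, -2.905], TCP at [278.546, -587.329, 231.347] pointing down, gripper open.
Joint ranges: [-161.44, 161.44], [-28.35, 127.94], [-78.24, 83.42], [0, 140.83], [-78.03, 258.03], [13.02, 114.36], [-168.23, 168.23]. Speed limits (degrees/s): [147.25, 147.25, 180, 180, 180, 180, 180].

INTERFACE

Orientations are given as [roll, pitch, yaw] about the fixed x, y, z axes, in that order (R = Rz(yaw) Ry(pitch) Rx(roll)).
In Python, from bench import manip, eoat, optics, status gives the robot as it stands. Calls block until the motion is done:
- manip.movep(position, orientation): joint-space move of the TCP to a pose.
- manip.movel(position, max_speed=150, rotation=None, max_force=None): straight line of the TCP; rotation=None keeps the orientation; max_speed is the mean speed in mm/s. With max_force (N) it stops when the force on the tool has changed by that much, and returns True; else False.
- manip.set_joints(angles): joint-space move.
- eoat.set_gripper(opening, force=None): finger opening in mm; force is the grip in N (None keeps the last); returns when the fingers have stopped.
- manip.hold(seconds).
- manip.solve_ik(position, orientation): joint angles nearest the present ones, or None.
- optics.read_camera(name): name is "scene" or "top" or "wrist"; returns a dict with "frame" (420x560x3 uint8, red, green, blue), "depth" (420x560 float32, mm along the optical axis (not along the pixel's ray), 0 where there is no reading), "camera_matrix" (3x3 intrinsics, pixels), "cam_to_world" (4x4, takes a point from camera to world coordinates); the wrist camera has in their place "hand_eye" (4x4, takes a point from camera to tool coordinates, whose origin is the TCP and whose axes are the flange's). Camera axes: x right, y up, looking along -z (the intrinsics and any distortion apply to the point x, -y, -z); pixel columns grow to the right and rows downward; lengths in mm; the calibration is good to about 2 mm. A picture is of the moment at which its call begins: read the wrist's pose just before it.
A pose or a line that the arm cannot do raises manip.MotionError and nothing moves.
- manip.close_job(): hands the job in; it is judged then, once.
Readings, each from a call of its own:
- status.get_time_s(): time.
- status.get_joints(): joint angles.
- status.get_joint_vel(): joint speeds.
- status.get_joint_efforts(): joint torques, N m.
- status.get_position(): TCP position.
- status.get_tcp_rot(): TCP orientation.
- status.get_wrist_force(): force on the tool from outside, world axes, zero at the start.
- status.get_wrist_torque(): the same for the moment, N m.
- status.get_gripper_width(): finger opening in mm.
- status.get_grasp_force(): force on a finger pad.
Only numpy, scipy, OpenCV 4.12 (cv2) and the standard library are available. Lean on these libraries where they do the work, as an engineer would, in place of code of your own. Each camera call takes 0.05 s, during which the arm holds its last target. There are 200 camera calls.

TASK

The board is waiting to be scraped, so open the green-lidded food caddy with a fingertip: press the mark at the front of its lid until the touch catch lets go and the lid springs ajar, then reach a fingertip under the lid's front and push the lid all the way back until it rests open by itself. Do not pick up, shift or tip either caddy, leave the grey lid shut, and do not disturb anything else on the worktop.

Things in the scene. Friction and masses are not known exactly. Their poses are not given: they have to be found in the camera images.
- food_caddy: The food caddy: a loose open steel bin 180 mm square and 150 mm high (rim), black collar, hinged green lid, 1.2 to 2.2 kg, standing on the worktop. Origin at the centre of its underside; its front (catch side) faces its own -x, the lid's hinge runs along its y at the back (+x), z up. A thin wire bail handle lies folded down around its sides and back, 100 mm from the centre.
- food_lid (a joint): Angle of the green lid (rad): 0 shut and latched, -0.027 hard down on the rim (front 5 mm down), about 0.5 sprung ajar, 1.57 upright, 1.8 back against its stop. Pressing the mark down 3 to 4 mm (-0.02 rad, 2 to 4 N) frees the catch; withdraw the finger and the spring lifts the lid to 0.5. Beyond that it sinks back to 0.5 if let go below about 1.5, and past 1.65 falls to its stop and stays.
- food_lid_mark (a point): Centre of the pale ring, 34 mm across, on top of the green lid near its front edge: the place to press. 158 mm in front of the hinge line, 165 mm above the worktop when shut; moves with the lid.
- food_lid_edge (a point): Middle of the green lid's front lower edge; moves with the lid. The lid is a slab 183 mm from hinge to front edge, 190 mm wide, 10 mm thick, overhanging the caddy's front by 8 mm; underside 155 mm above the worktop when shut. Catch parts hang up to 36 mm below it within 35 mm of this edge, but only within 20 mm of the lid's centre line; elsewhere the underside is flat and free.
- food_lid_hinge (a point): Middle of the green lid's hinge line (fixed on the caddy): 85 mm behind the caddy's centre, 155 mm above the worktop.
- pack_caddy: The packaging caddy, the same model and size with a dark grey lid; same frame. To be left alone.
- pack_lid (a joint): Angle of the grey lid (rad), 0 shut; it has the same touch catch. To be left shut.
- meal_box0: Clear meal box with pasta and a snap lid, 128 x 178 x 58 mm, loose; origin at the centre of its underside. Bystander.
- meal_box1: A second clear meal box, the same size, loose. Bystander.
- foil_tray: Foil tray of penne, 156 x 228 x 53 mm, loose, behind the caddies. Bystander.
- basil: Basil in a terracotta pot, 116 mm across and 105 mm high, about 200 mm with its leaves, loose. Bystander.
- sauce_jar: Red sauce jar, 64 mm across, 110 mm high, loose, standing in front of the caddies. Bystander.
- pepper_mill: Turned dark-wood pepper mill, 54 mm across, 148 mm high, loose, on the left. Bystander.
- knife: Kitchen knife, about 300 mm long, lying on the chopping board (250 x 340 x 22 mm), loose. Bystander.

How it is judged:
By the outcome, as a careful person would: the job done as asked, in the order asked, and still so for the second after the job is handed in, with the robot touching nothing.
It also fails if it takes over 48 s, if anything falls off the work surface, if the arm or the gripper's body presses on something with over 40 N, if the wrist force passes 120 N, or if a joint passes its speed limit or range.

## Working session

There is one attempt and no reset: what is moved stays moved. The work goes in short steps, each a Python script; the robot and the scene stay as the last script left them, time stands still between calls to the robot, and variables do not carry over. Pictures are saved under pics/ and viewed, at most 10 in all, crops included, and the job is handed in when it is done.

```bash
mkdir -p pics; python3 - <<'E'
from bench import manip, eoat, optics, status
import numpy as np,cv2
for n in("scene","top"):
    c=optics.read_camera(n); cv2.imwrite(f"pics/{n}0.png",c["frame"][...,::-1]); np.savez(f"{n}0.npz",**c)
    print(n,c.keys(),c["camera_matrix"].tolist(),np.round(c["cam_to_world"],3).tolist())
print(status.get_time_s(),status.get_tcp_rot())
E
```

```text
scene dict_keys(['frame', 'depth', 'camera_matrix', 'cam_to_world']) [[517.3759305813057, 0.0, 272.7526256382301], [0.0, 517.3759305813057, 210.96770538641871], [0.0, 0.0, 1.0]] [[0.466, -0.725, 0.508, 1239.261], [0.885, 0.377, -0.274, -403.598], [0.007, 0.577, 0.817, 1260.212], [0.0, 0.0, 0.0, 1.0]]
top dict_keys(['frame', 'depth', 'camera_matrix', 'cam_to_world']) [[406.4244708016558, 0.0, 281.5505645771839], [0.0, 406.4244708016558, 208.7662867163645], [0.0, 0.0, 1.0]] [[0.005, 0.988, -0.157, 368.147], [-1.0, 0.002, -0.019, -43.131], [-0.019, 0.158, 0.987, 1214.503], [0.0, 0.0, 0.0, 1.0]]
0.1 [-1.79901911e+02  6.54520089e-03  2.53739933e+01]
```

View pics/scene0.png

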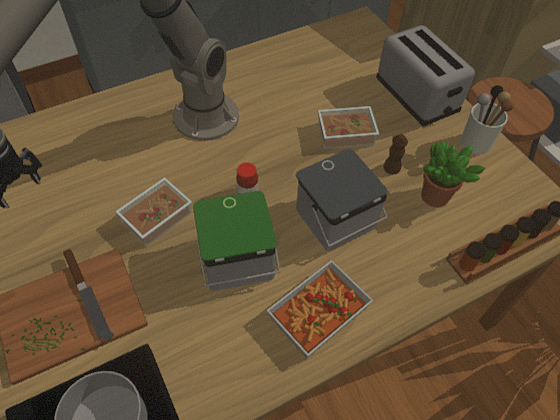

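View pics/top0.png

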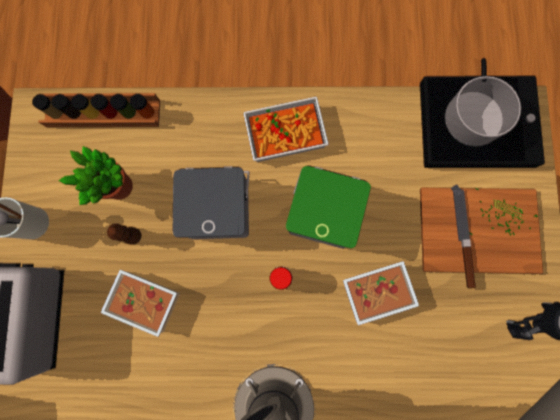

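The green lid is at about (329,207) in the top view, with its mark at (322,230) facing the robot. The jar (281,278) and a meal box (381,293) stand in front of it. Next I'll locate these in world coordinates.

```bash
cat > h.py <<'E'
import numpy as np,cv2
def ray(c,uv,z):
    K=c["camera_matrix"];T=c["cam_to_world"]
    d=T[:3,:3]@np.array([(uv[0]-K[0,2])/K[0,0],-(uv[1]-K[1,2])/K[1,1],-1]);o=T[:3,3]
    return (o+d*(z-o[2])/d[2])
def green(f):
    h=cv2.cvtColor(f,cv2.COLOR_RGB2HSV); m=cv2.inRange(h,(50,120,40),(75,255,255))
    n,l,s,ce=cv2.connectedComponentsWithStats(m); return (l==1+np.argmax(s[1:,4])).astype(np.uint8)
def ring(f):
    m=green(f); cs,hi=cv2.findContours(m,cv2.RETR_CCOMP,cv2.CHAIN_APPROX_NONE)
    holes=[c for c,h in zip(cs,hi[0]) if h[3]>=0]
    return cv2.fitEllipse(max(holes,key=cv2.contourArea))
E
python3 - <<'E'
from h import *
for n in("top","scene"):
    c=dict(np.load(n+"0.npz")); f=c["frame"]; e=ring(f); p=ray(c,e[0],165); print(n,e,p.round(1))
    m=green(f); ct=max(cv2.findContours(m,0,2)[0],key=cv2.contourArea)
    P=np.array([ray(c,q[0],165)[:2] for q in ct],np.float32); r=cv2.minAreaRect(P); print(r, cv2.boxPoints(r).round(1).tolist())
c=dict(np.load("top0.npz"))
for nm,uv,z in[("jar",(281,278),110),("boxcorners",(346,292),58),("b",(404,264),58),("b",(417,304),58),("b",(357,323),58),("packR",(247,236),165),("packR2",(246,168),165),("packring",(208,227),165)]: print(nm,ray(c,uv,z).round(0))
E
```

```text
top ((321.70849609375, 230.15342712402344), (15.246214866638184, 15.838574409484863), 156.43612670898438) [ 479.7 -126.7  165. ]
((543.2200317382812, -143.59246826171875), (186.0615692138672, 181.12744140625), 74.7694320678711) [[431.3999938964844, -209.60000610351562], [606.2000122070312, -257.1000061035156], [655.0, -77.5999984741211], [480.29998779296875, -30.0]]
scene ((202.5, 224.0), (2.403486728668213, 4.535546779632568), 144.5467529296875) [ 512.3 -214.2  165. ]
((549.7694091796875, -144.1533203125), (186.5127716064453, 183.66879272460938), 74.41789245605469) [[436.29998779296875, -209.3000030517578], [613.2000122070312, -258.70001220703125], [663.2999877929688, -79.0], [486.3999938964844, -29.700000762939453]]
jar [356. -21. 110.]
boxcorners [ 318. -201.   58.]
b [ 397. -365.   58.]
b [ 287. -396.   58.]
b [ 235. -229.   58.]
packR [464.  67. 165.]
packR2 [645.  73. 165.]
packring [487. 169. 165.]
```

```bash
cat >> h.py <<'E'
yaw=-15.3; D=np.array([np.cos(np.radians(yaw)),np.sin(np.radians(yaw))]); L=np.array([-D[1],D[0]])
M=np.array([481,-126.7]); H=M+158*D
def P(s,z,lat): return [*(H+s*D+lat*L),z]      # s along lid-back direction from hinge line
PH=45; O=[180,-(90-PH),yaw]; DOWN=[180,0,yaw]
def sweep(th,r=150,lat=-48):
    f=np.radians(PH); c=np.array([-r*np.cos(th),155+r*np.sin(th)])-11*np.array([np.sin(f),np.cos(f)])
    return P(c[0],c[1],lat)
E
python3 - <<'E'
from h import *
from bench import manip,status
print(H, [sum(manip.solve_ik(p,o) is None for _ in [0]) for p,o in [(P(-158,260,0),DOWN),(P(-158,160,0),DOWN),(P(-240,290,0),DOWN),(P(-250,240,-48),O),(P(-150,195,-48),O)]+[(sweep(t),O) for t in np.arange(.5,1.8,.2)]])
for p,o in [(P(-250,240,-48),O),(sweep(.5),O),(sweep(1.72),O)]: print(np.round(p), np.round(manip.solve_ik(p,o),0))
E
```

```text
[ 633.40007212 -168.39194189] [0, 0, 0, 1, 1, 1, 0, 0, 0, 0, 0, 0]AttributeError: 'NoneType' object has no attribute 'rint'

The above exception was the direct cause of the following exception:

Traceback (most recent call last):
TypeError: loop of ufunc does not support argument 0 of type NoneType which has no callable rint method
```

```bash
python3 - <<'E'
import h
from h import *
from bench import manip,status
for lat in(-48,48):
  for tilt in (15,25,30,35,40,45):
    h.PH=90-tilt;o=[180,-tilt,yaw]
    ps=[P(-260,240,lat),P(-225,200,lat),P(-150,195,lat)]+[h.sweep(t,lat=lat) for t in np.arange(.5,1.8,.2)]
    q=[manip.solve_ik(p,o) for p in ps]
    print(lat,tilt,[x is not None for x in q])
    if tilt in(15,30): print([np.round(x).tolist() for x in (q[0],q[2],q[-1]) if x is not None])
E
```

```text
-48 15 [True, True, True, True, True, True, True, True, True, True]
[[37.0, -14.0, -18.0, 128.0, -7.0, 50.0, -82.0], [29.0, 2.0, -14.0, 121.0, 1.0, 42.0, -91.0], [21.0, 13.0, -7.0, 93.0, 2.0, 58.0, -92.0]]
-48 25 [True, True, True, True, True, True, True, True, True, True]
-48 30 [True, True, True, True, True, True, True, True, True, True]
[[48.0, -23.0, -23.0, 138.0, -23.0, 36.0, -66.0], [43.0, -4.0, -27.0, 131.0, -6.0, 22.0, -84.0], [28.0, 7.0, -14.0, 106.0, 3.0, 37.0, -92.0]]
-48 35 [False, False, True, True, True, True, True, True, True, True]
-48 40 [False, False, True, True, True, True, True, True, True, True]
-48 45 [False, False, False, False, True, True, True, True, True, True]
48 15 [True, True, True, True, True, True, True, True, True, True]
[[35.0, -15.0, -31.0, 128.0, -6.0, 50.0, -98.0], [26.0, 3.0, -24.0, 120.0, 7.0, 43.0, -108.0], [17.0, 14.0, -13.0, 93.0, 7.0, 59.0, -104.0]]
48 25 [True, True, True, True, True, True, True, True, True, True]
48 30 [True, True, True, True, True, True, True, True, True, True]
[[46.0, -27.0, -38.0, 137.0, -21.0, 35.0, -84.0], [51.0, -5.0, -49.0, 131.0, 9.0, 23.0, -111.0], [27.0, 7.0, -24.0, 106.0, 14.0, 39.0, -111.0]]
48 35 [False, False, True, True, True, True, True, True, True, True]
48 40 [False, False, True, True, True, True, True, True, True, True]
48 45 [False, False, False, False, True, True, True, True, True, True]
```

```bash
sed -i 's/^PH=45/PH=62/' h.py; python3 - <<'E'
from h import *
from bench import manip,status,eoat,optics
eoat.set_gripper(0)
p=status.get_position(); manip.movel([p[0],p[1],300])
manip.movep(P(-158,260,0),DOWN)
manip.movel(P(-158,175,0),max_speed=80)
f0=status.get_wrist_force()
print(manip.movel(P(-158,158,0),max_speed=12,max_force=6), status.get_position(),np.round(np.array(status.get_wrist_force())-f0,1))
manip.movel(P(-175,270,0),max_speed=120)
manip.movel(P(-250,290,0),max_speed=150)
for n in("scene","top"):
    c=optics.read_camera(n); cv2.imwrite(f"pics/{n}1.png",c["frame"][...,::-1])
print(status.get_time_s())
E
```

```text
True [ 480.70294101 -126.62064768  160.92877523] [-0.8 -0.2  4. ]
7.4583
```

View pics/scene1.png

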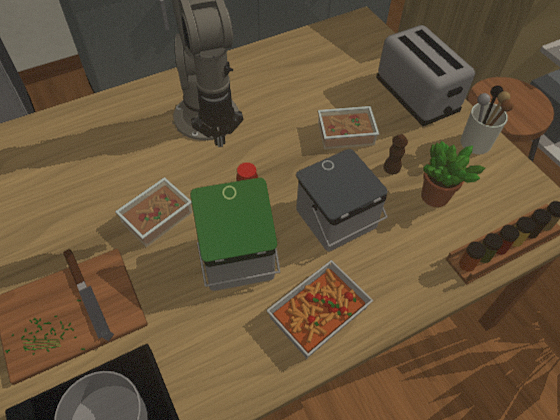

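The lid's front has risen (its edge is now at row 183 and hides part of the jar), so it has sprung ajar. Next I'll go under it and push it back.

```bash
python3 - <<'E'
from h import *
from bench import manip,status,eoat,optics
manip.movep(P(-250,240,-48),O)
manip.movel(P(-225,180,-48),max_speed=120)
hit=manip.movel(P(-152,180,-48),max_speed=60,max_force=5)
print("hit",hit,status.get_position(),status.get_time_s())
f0=np.array(status.get_wrist_force())
if not hit:
    for t in np.arange(.5,1.75,.2).tolist()+[1.74]:
        s=manip.movel(sweep(t),max_speed=90,max_force=12)
        print(round(t,2),s,np.round(np.array(status.get_wrist_force())-f0,1))
        if s: break
for n in("scene","top"):
    c=optics.read_camera(n); cv2.imwrite(f"pics/{n}2.png",c["frame"][...,::-1])
print(status.get_time_s())
E
```

```text
hit False [ 473.71874506 -174.49573498  179.87306762] 10.1667
0.5 False [-0.4  0.9  0.5]
0.7 False [-0.9  0.4  0.7]
0.9 False [-0.4 -0.7  0.1]
1.1 False [-1.3 -0.9  1. ]
1.3 False [-0.4 -0.9  1. ]
1.5 False [ 0.8 -0.3  0.7]
1.7 False [ 0.1 -0.6  0.9]
1.74 False [ 0.5 -0.4  1.1]
14.0417
```

View pics/scene2.png

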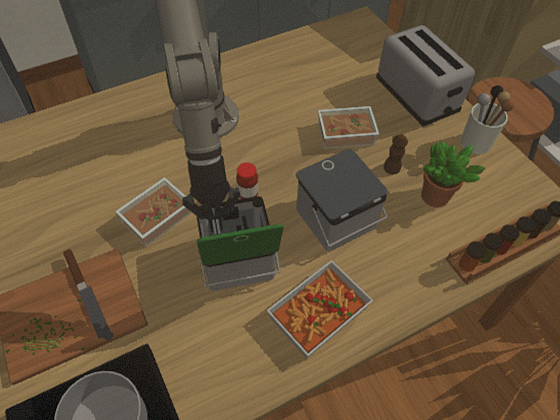

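The lid now stands back past upright at (240,243), with the finger in front of it. I'll retreat and check that it stays open.

```bash
python3 - <<'E'
from h import *
from bench import manip,status,eoat,optics
manip.movel(P(-90,340,-48),max_speed=120)
manip.movel(P(-230,340,-48),max_speed=150)
manip.hold(1)
ims=[optics.read_camera(n) for n in("scene","top")]
cv2.imwrite("pics/fin.png",np.vstack([cv2.resize(c["frame"],(400,300))[...,::-1] for c in ims]))
a=np.load("top0.npz")
d=cv2.absdiff(a["frame"],ims[1]["frame"]).max(2)
b=cv2.imwrite("pics/diff.png",d)
print(status.get_time_s(),status.get_wrist_force())
E
```

```text
17.325 [ 1.00029866  0.86819474 -0.3834354 ]
```

View pics/fin.png

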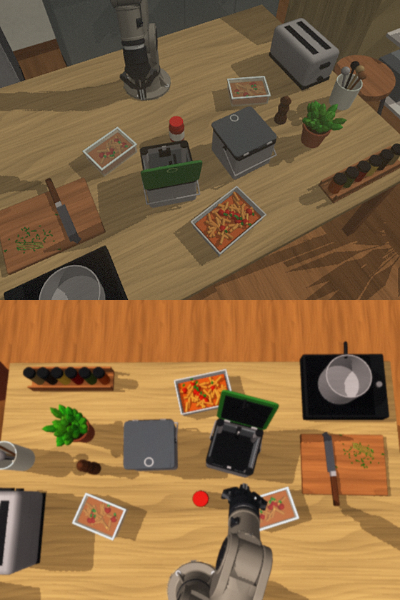

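The lid rests fully open on its own (top view around (247,410)). The caddies and bystanders look unmoved, and the arm is clear, so I'm handing in.

```bash
python3 -c "
from bench import manip
print(manip.close_job())"
```

```text
the job is handed in; nothing more can be done
None
```

The green lid was pressed at its mark, sprang ajar, and was pushed back until it rested open by itself; in the last pictures the grey lid was shut, nothing else looked moved, and the job was handed in at about 17 s.

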